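# Draw a board of pots out from behind a sprung flap

### The job

Bring the ware board with its two unfired pots out of the clear drying box: lift the spring-closing flap by the orange bar along its bottom edge, keep it up with the back of your hand while you reach down behind the board, and push the board out towards you along the bench until it lies wholly in front of the closed flap, both pots still standing on it. Do not touch the pots or let the flap come down on them, let the flap shut behind the board, and leave the teapot, water crock and beater alone.

Things in the scene. Friction and masses are not known exactly. Their poses are not given: they have to be found in the camera images.
- drybox: Fixed drying box, clear panels in aluminium frame, no bottom. Origin on the bench under the middle of the flap's hinge; x away from the robot to the box's back, y left, z up. Clear width 290 mm, outside 318. Sides from x = -195 mm, 41 mm high there, rising to 117 at x = 0. Back rails at x = +13 mm, 125 high. No front wall, no roof but the flap: when it is up, a hand can enter from above.
- box_hinge (a point): Middle of the flap's hinge line (along the box's y), 125 mm above the box's origin.
- flap (a joint): Flap angle, rad: 0 shut, grows as its front goes up and back; stop at 2.1. Clear stiff sheet, 300 mm wide, 4 thick, 0.25 kg: 213 mm from hinge to a bend (shut: at x = -198, z = 48 mm of the box, 22 degrees slope), then a lip turned up 16 degrees, 34 mm, to the bar. Sheet level at 0.38, upright at 1.95. A damped spring (0.16 N m shut, +0.08 per rad) and its weight shut it: 1 to 3 N at the bar.
- flap_bar (a point): Middle of the orange round bar (12 mm diameter, 300 mm long, along the box's y) on the flap's free edge, a freely turning sleeve that rolls along whatever lifts it. Shut: at x = -231 mm, z = 55 mm of the box, 49 mm free between bar and bench. It swings on a 241 mm radius about the hinge.
- ware_board: Loose plywood board, 90 mm (x) by 200 (y) by 16 thick, 0.19 kg, origin at the centre of its underside, flat on the bench in the box, turned up to 0.06 rad against it. Its front edge lies 45 to 75 mm behind the shut bar; at least 80 mm is free between its rear edge and the box's back rails. With the pots it slides at 2 to 5 N.
- board_rear_left (a point): Rear left corner of the ware board (x = +45 mm, y = +100 mm, half its thickness up).
- board_rear_right (a point): Rear right corner of the ware board (x = +45 mm, y = -100 mm, half its thickness up).
- pot_a: Loose squat teapot body of unfired dark brown clay, round, 72 mm diameter, 34 mm high, foot 48 mm, about 0.14 kg, upright on the left half of the board (top 50 mm above the bench; its rear side 12 to 18 mm inside the board's rear edge). Origin at the centre of its underside.
- pot_b: The same in lighter brown clay, on the right half of the board.
- teapot: Fired dark red teapot with lid, spout to its +y and handle to its -y, 100 mm diameter body, 150 mm over spout and handle, 86 mm high, loose on the bench beside the box. Origin at the centre of its underside. Leave alone.
- water_crock: Blue open ceramic cup, 84 mm diameter, 75 mm high, loose on the bench beside the box. Origin at the centre of its underside. Leave alone.
- beater: Flat wooden clay beater lying on the bench in front of the box on its right, 207 mm long along its x (blade 62 mm wide), 14 mm thick. Origin in its underside between handle and blade. Leave alone.

How it is judged (in metres and radians):
On the way:
1. the flap is up (over 0.8 rad) with the robot's fingers inside the box while the board is still in it (value of joint flap above 0.8 rad and x of the grasp point in the frame of drybox above -0.16 m and x of ware_board in the frame of drybox above -0.17 m), for 0.2 s.
At the end, for the whole second after the job is handed in: The flap is shut (under 0.04 rad). The board lies flat and still in front of the box, both rear corners over 238 mm before the hinge line, its centre at most 450 mm before it and within 120 mm of the box's middle line. Both pots stand upright (0.1 rad), still, centred within the board's outline (value of joint flap below 0.04 rad and x of each of board_rear_left, board_rear_right in the frame of drybox below -0.238 m and x of ware_board in the frame of drybox above -0.45 m and y of ware_board in the frame of drybox between -0.12 and 0.12 m and height (world z) of ware_board below 0.006 m and angle between ware_board's own z axis and vertical below 0.05 rad and linear speed of each of ware_board, pot_a, pot_b below 0.01 m/s and z of pot_a in the frame of ware_board between 0.01 and 0.022 m and x of pot_a in the frame of ware_board between -0.045 and 0.045 m and y of pot_a in the frame of ware_board between -0.1 and 0.1 m and angle between each of pot_a, pot_b's own z axis and vertical below 0.1 rad and z of pot_b in the frame of ware_board between 0.01 and 0.022 m and x of pot_b in the frame of ware_board between -0.045 and 0.045 m and y of pot_b in the frame of ware_board between -0.1 and 0.1 m); the robot touches nothing.
It fails at once if the flap presses on a pot (over 1 N) (contact force between flap and pot_a above 1 N or contact force between flap and pot_b above 1 N).
It fails at once if the robot touches a pot (over 1.5 N) (contact force between any of the fingers, the arm and pot_a above 1.5 N or contact force between any of the fingers, the arm and pot_b above 1.5 N).
It fails at once if the teapot, the water crock or the beater is moved more than 30 mm (distance of any of teapot, water_crock, beater from where it was at the start of the episode above 0.03 m).
It also fails if it takes over 48 s, if anything falls off the work surface, if the arm or the gripper's body presses on something with over 40 N, if the wrist force passes 120 N, or if a joint passes its speed limit or range.

### The arm

A 7-joint arm with a two-finger parallel gripper is mounted at the origin on the work surface. World frame = base frame: x ahead of the robot, y to its left, z up, the work surface at z = 0. Lengths are in mm, angles in rad, forces in N, time in s.
With the tool pointing down it reaches from about 375 to 925 mm from the base axis. Payload 3.1 kg.
Tool frame: the origin (TCP) lies where the fingers leave the gripper's body, on its centre line; the fingertips stand 73 mm ahead of it and the grasp point (between the pads) lies 54 mm ahead of it; z points along the fingers, y is the line along which they close (so a half turn about z gives the same grasp; the last joint's range is limited). The gripper opens to 85 mm and grips with 20 to 120 N. Pads are 22 mm wide; open, the fingers measure 114 mm over their backs; the gripper's body (76 mm by 85 mm) begins 54 mm behind the grasp point. The pads swing forward as they close: fully open they stand 13 mm farther back than shut.
Start: joints at [1.245, 0.383, 0.044, 1.598, -0.018, 1.161, -0.05], TCP at [146.811, -633.207, 303.869] pointing down, gripper open.
Joint ranges: [-2.61, 2.61], [-0.41, 2.15], [-1.48, 1.57], [0, 2.5], [-1.57, 4.71], [0.05, 1.97], [-2.85, 2.85]. Speed limits (rad/s): [2.79, 2.79, 3.14, 3.14, 3.14, 3.14, 3.14].

### API

Orientations are given as a unit quaternion [x, y, z, w].
In Python, from workcell import ctrl gives the robot as it stands.
- The arm moves only by the tool play_rows, never from a script. Its argument "steps" is a list of rows, each an object of numbers: "rx", "ry", "rz": the turn, a rotation vector about the tool's x, y, z in rad; "tx", "ty", "tz": the shift along the tool's x, y, z in mm; "hand": the opening, from 0 (shut) to 1 (fully open). A call has 1 to 8 rows; each row is the pose to reach, as a shift and turn from the pose commanded when the call began, along the tool's axes at that moment; what a row does not reach only later rows make up. A row lasts 1/10 s, in which the tool goes at most 50 mm and 8.59 degrees, less where a joint would pass 70% of its speed; a pose out of reach is approached as far as the arm can. A call with a gripper value outside its range is refused whole. The fingers move at their own pace and stop on an object; the grip force is fixed at half the most. Time passes only in rows, so rows that repeat a pose let the fingers close. It gives the time, the measured TCP pose, the force, the opening and the grip force at its end, in the units of the state.
- ctrl.state(): the state, without advancing time (a new reading comes with each control period).
- ctrl.capture(name): name is "side" or "top" or "wrist"; returns a dict with "color" (480x640x3 uint8, red, green, blue), "fx", "fy", "cx", "cy" (pixels), "T" (4x4, takes a point from camera to world coordinates); the wrist camera has in their place "hand_eye" (4x4, takes a point from camera to tool coordinates, whose origin is the TCP and whose axes are the flange's). Camera axes: x right, y up, looking along -z (the intrinsics and any distortion apply to the point x, -y, -z); pixel columns grow to the right and rows downward; lengths in mm; the calibration is good to about 2 mm. A picture is of the moment at which its call begins: read the wrist's pose just before it. There is no depth.
- ctrl.close_job(): hands the job in; it is judged then, once.
The state is a dict: "t": time; "joint_positions": joint angles; "joint_vel": joint speeds; "joint_torque": joint torques, N m; "tcp_pos": TCP position; "tool_rot": TCP orientation; "wrist_force": force on the tool from outside, world axes, zero at the start; "wrist_torque": the same for the moment, N m; "finger_gap": finger opening in mm; "gripper_force": force on a finger pad.
Only numpy, scipy, OpenCV 4.12 (cv2) and the standard library are available. Lean on these libraries where they do the work, as an engineer would, in place of code of your own. Each camera call takes 0.05 s, during which the arm holds its last target. There are 200 camera calls.

## Working session

There is one attempt and no reset: what is moved stays moved. The work goes in short steps, Python scripts to look and compute and a tool call to move; the robot and the scene stay as the last step left them, time stands still between calls to the robot, and variables do not carry over. Pictures are saved under pics/ and viewed, at most 10 in all, crops included, and the job is handed in when it is done.

Besides the shell and the picture viewer there is one more tool, called after "Request:" as a command line: name --argument value ..., lists and objects as JSON in quotes. play_rows: Moves the arm, as the interface text tells. Its arguments: {"type":"object","properties":{"steps":{"type":"array"}},"required":["steps"]}

```bash
mkdir -p pics; python3 - <<'E'
from workcell import ctrl
import cv2,numpy as np,pickle
s=ctrl.state();print({k:np.round(v,3).tolist() for k,v in s.items()})
d={}
for n in("top","side"):
    c=ctrl.capture(n);d[n]=c;cv2.imwrite(f"pics/{n}0.png",c["color"][:,:,::-1])
    print(n,c["fx"],c["fy"],c["cx"],c["cy"],np.round(c["T"],3).tolist(),[k for k in c])
pickle.dump(d,open("d0.pkl","wb"))
E
```

```text
{'t': 0.0, 'joint_positions': [1.245, 0.384, 0.044, 1.6, -0.018, 1.161, -0.05], 'joint_vel': [-0.001, 0.001, -0.0, 0.001, 0.0, -0.001, -0.0], 'joint_torque': [0.0, -43.346, 1.025, -24.951, 0.011, 0.011, 0.0], 'tcp_pos': [146.6, -632.453, 302.429], 'tool_rot': [0.994, 0.114, -0.0, -0.001], 'wrist_force': [0.992, 0.61, 0.749], 'wrist_torque': [-0.004, -0.031, 0.006], 'gripper_force': 0.0, 'finger_gap': 85.642}
top 509.8221545510657 509.8221545510657 314.1921012550127 242.08143141202197 [[-0.004, 0.98, -0.198, 326.155], [-1.0, -0.002, 0.012, 10.728], [0.011, 0.198, 0.98, 1116.453], [0.0, 0.0, 0.0, 1.0]] ['color', 'fx', 'fy', 'cx', 'cy', 'T']
side 448.03408403415625 448.03408403415625 315.3666225475776 238.99341575738677 [[-0.837, 0.297, -0.459, 146.997], [-0.547, -0.481, 0.685, 577.52], [-0.018, 0.825, 0.566, 557.471], [0.0, 0.0, 0.0, 1.0]] ['color', 'fx', 'fy', 'cx', 'cy', 'T']
```

View pics/top0.png

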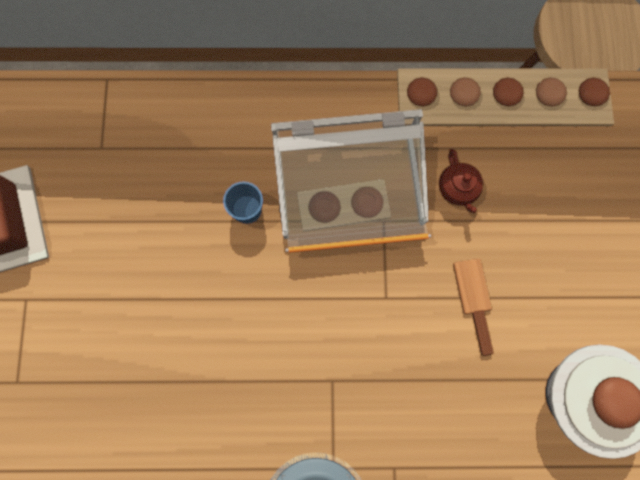

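View pics/side0.png

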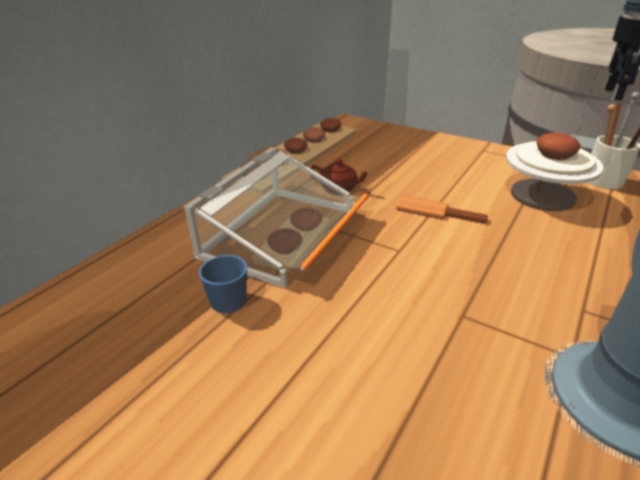

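The top view shows the bar from about (288,249) to (429,237), the board around cols 300–390 and rows 183–226, pots at (324,207) and (367,202), cup at (244,202), teapot at (461,184) and beater at (475,305). Next I'll measure these.

```bash
cat > h.py <<'E'
import cv2,numpy as np,pickle
def ray(c,u,v,z):
    T=np.array(c["T"]);d=T[:3,:3]@np.array([(u-c["cx"])/c["fx"],-(v-c["cy"])/c["fy"],-1.])
    o=T[:3,3];return o+d*(z-o[2])/d[2]
def proj(c,p):
    T=np.array(c["T"]);q=T[:3,:3].T@(np.asarray(p,float)-T[:3,3])
    return np.array([c["cx"]+c["fx"]*q[0]/-q[2],c["cy"]-c["fy"]*q[1]/-q[2]])
E
python3 - <<'E'
from h import *
d=pickle.load(open("d0.pkl","rb"))
for n,roi in(("top",(270,220,450,265)),("side",(290,180,385,280))):
    c=d[n];hsv=cv2.cvtColor(c["color"],cv2.COLOR_RGB2HSV)
    m=cv2.inRange(hsv,(8,215,190),(19,255,255));k=np.zeros_like(m);x0,y0,x1,y1=roi;k[y0:y1,x0:x1]=255
    nn,l,st,ce=cv2.connectedComponentsWithStats(m&k);i=1+np.argmax(st[1:,4]);print(n,st[i])
    ys,xs=np.nonzero(l==i);r=cv2.minAreaRect(np.c_[xs,ys].astype(np.float32));b=cv2.boxPoints(r)
    b=b[np.argsort(b[:,0])];
    if r[1][0]*r[1][1]: 
        e=[(b[0]+b[1])/2,(b[2]+b[3])/2];P=[ray(c,*q,55) for q in e];print(e,np.round(P,1),np.linalg.norm(P[0]-P[1]))
        t=(P[0]-P[1]);print("yaw of box",np.arctan2(-t[0],t[1]))
    if n=="top":
        hs=hsv
        for nm,lo,hi,z in(("cup",(100,120,40),(125,255,255),75),("teapotred",(0,150,30),(6,255,160),43)):
            mm=cv2.inRange(hsv,lo,hi);mm[:140]=0;mm[260:]=0;mm[:,:200]=0;mm[:,500:]=0
            ys,xs=np.nonzero(mm);print(nm,len(xs),[np.round(ray(c,a,bb,z),0)[:2] for a,bb in((xs.min(),ys.mean()),(xs.max(),ys.mean()),(xs.mean(),ys.min()),(xs.mean(),ys.max()))])
c=d["top"];im=cv2.resize(c["color"][105:255,262:462,::-1],None,fx=4,fy=4,interpolation=cv2.INTER_CUBIC);cv2.imwrite("pics/crop0.png",im)
E
```

```text
Traceback (most recent call last):
ValueError: attempt to get argmax of an empty sequence
```

```bash
python3 - <<'E'
from h import *
d=pickle.load(open("d0.pkl","rb"))
c=d["top"];h=cv2.cvtColor(c["color"],cv2.COLOR_RGB2HSV)
print(h[238:248,350].tolist(),h[260,350])
for n,roi in(("top",(270,220,450,265)),("side",(290,180,385,280))):
    c=d[n];hsv=cv2.cvtColor(c["color"],cv2.COLOR_RGB2HSV)
    x0,y0,x1,y1=roi;k=np.zeros((480,640),np.uint8);k[y0:y1,x0:x1]=255
    m=cv2.inRange(hsv,(5,200,150),(18,255,255))&k
    nn,l,st,ce=cv2.connectedComponentsWithStats(m)
    if nn<2: print("none");continue
    i=1+np.argmax(st[1:,4]);print(n,st[i])
    ys,xs=np.nonzero(l==i);b=cv2.boxPoints(cv2.minAreaRect(np.c_[xs,ys].astype(np.float32)));b=b[np.argsort(b[:,1] if n=="side" else b[:,0])]
    e=[(b[0]+b[1])/2,(b[2]+b[3])/2];P=[ray(c,*q,55) for q in e];print(e,np.round(P,1),np.linalg.norm(P[0]-P[1]))
c=d["top"];im=cv2.resize(c["color"][105:255,262:462,::-1],None,fx=4,fy=4,interpolation=cv2.INTER_CUBIC);cv2.imwrite("pics/crop0.png",im)
for nm,q,z in(("cup",(244,200),75),("teapot",(461,184),45),("beaterhead L",(456,263),14),("beaterL",(466,312),14),("hndl",(486,353),14)):print(nm,np.round(ray(c,*q,z)))
E
```

```text
[[14, 81, 138], [13, 92, 144], [14, 126, 168], [17, 153, 200], [18, 170, 216], [17, 175, 218], [16, 185, 208], [14, 189, 185], [12, 180, 147], [13, 147, 120]] [ 16 135 145]
none
side [305 196  62  72 251]
[array([365.7118 , 195.75296], dtype=float32), array([305.21765, 266.3294 ], dtype=float32)] [[ 552.7 -239.    55. ]
 [ 522.7   52.4   55. ]] 292.9193524763638
cup [628. 147.  75.]
teapot [ 673. -326.   45.]
beaterhead L [ 502. -313.   14.]
beaterL [ 395. -329.   14.]
hndl [ 308. -366.   14.]
```

View pics/crop0.png

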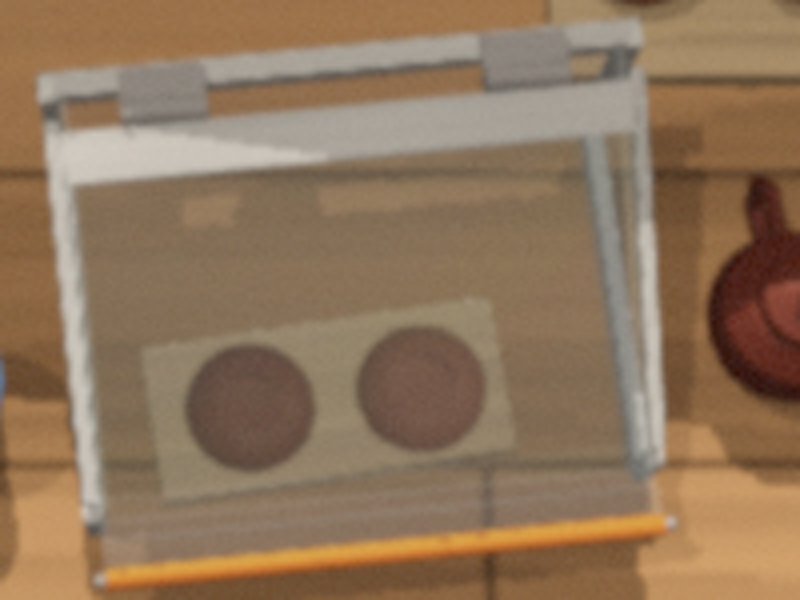

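The crop shows the bar ends at (104,579) and (668,523). Board corners are at RL (142,348), RR (490,298), FR (515,440) and FL (163,500), and the pots at (250,407) and (422,388).

```bash
cat >> h.py <<'E'
def T0():
    c=pickle.load(open("d0.pkl","rb"))["top"];f=lambda u,v,z:ray(c,262+u/4,105+v/4,z)
    L,R=f(104,579,55),f(668,523,55);y=(L-R)[:2]/np.linalg.norm((L-R)[:2]);x=np.array([y[1],-y[0]])
    O=(L+R)[:2]/2+231*x
    return c,f,L,R,O,x,y
E
python3 - <<'E'
from h import *
from workcell import ctrl
c,f,L,R,O,x,y=T0()
print("bar",L,R,np.linalg.norm(L-R),"O",O,"yaw",np.arctan2(x[1],x[0]))
B=lambda p:np.round([(p[:2]-O)@x,(p[:2]-O)@y],1)
for n,p in dict(RL=f(142,348,16),RR=f(490,298,16),FR=f(515,440,16),FL=f(163,500,16),potL=f(250,407,38),potR=f(422,388,38)).items():print(n,B(p))
for n,p in dict(hingeL=f(50,85,125),hingeR=f(640,35,125)).items():print(n,B(p))
w=ctrl.capture("wrist");print(np.round(w["hand_eye"],2))
d=pickle.load(open("d0.pkl","rb"))["side"]
for q in (L,R):print("side reproj",proj(d,q))
s=ctrl.state();print("tcp box",B(np.array(s["tcp_pos"])))
E
```

```text
bar [524.42875003  53.76997492  55.        ] [ 554.11855485 -246.93714652   55.        ] 302.16925289952593 O [769.15589356 -73.88655476] yaw 0.09841433209393323
RL [-94.4 118.5]
RR [-84.6 -80.1]
FR [-168.1  -83.2]
FL [-182.6  115.4]
potL [-140.5   63.1]
potR [-139.1  -32. ]
hingeL [ 18.5 153.3]
hingeR [  16.2 -156.6]
[[ -0.     0.95   0.3   78.75]
 [  1.     0.    -0.     0.87]
 [ -0.     0.3   -0.95 -70.14]
 [  0.     0.     0.     1.  ]]
side reproj [303.98621076 266.41914226]
side reproj [366.76640167 194.17162032]
tcp box [-674.4 -494.9]
```

```bash
cat >> h.py <<'E'
from scipy.spatial.transform import Rotation as Ro
def base(a):  # flipped tool (x toward robot), fingers tilted forward by a
    *_,x,y=T0();O=T0()[4];X=np.r_[x,0];Y=np.r_[y,0];Z=np.array([0,0,1.])
    z=np.sin(a)*X-np.cos(a)*Z;return Ro.from_matrix(np.c_[np.cross(Y,z),Y,z])
def now():
    from workcell import ctrl
    s=ctrl.state();_,_,_,_,O,x,y=T0();p=np.array(s["tcp_pos"]);q=Ro.from_quat(s["tool_rot"]);z=q.as_matrix()[:,2]
    b=[(p[:2]-O)@x,(p[:2]-O)@y,p[2]]
    print("t",s["t"],"box",np.round(b,1),"a",round(float(np.arctan2(z[:2]@x,-z[2])),3),"rot err",np.round((base(np.arctan2(z[:2]@x,-z[2])).inv()*q).as_rotvec(),3),"F",np.round(s["wrist_force"],1),"q",np.round(s["joint_positions"],2))
    return p,q
def go(*targets):
    p,q=now();_,_,_,_,O,x,y=T0()
    for (X,Y,Z,a) in targets:
        w=np.r_[O+X*x+Y*y,Z]-p
        print((X,Y,Z,a),"t",np.round(q.inv().apply(w),1),"r",np.round((q.inv()*base(a)).as_rotvec(),3))
E
python3 -c "
from h import *
go((-330,15,180,0))"
```

```text
t 0.15 box [-674.4 -494.9  302.8] a -0.0 rot err [-0.000e+00  3.000e-03  3.012e+00] F [0.4 0.6 0.1] q [ 1.25  0.38  0.04  1.6  -0.02  1.16 -0.05]
(-330, 15, 180, 0) t [ 407.3 -460.9  123.7] r [-0.000e+00 -3.000e-03 -3.012e+00]
```

Request:
play_rows --steps '[{"tx": 407,"ty": -461,"tz": 50,"rz": -1.2,"hand": 0.5},{"tx": 407,"ty": -461,"tz": 50,"rz": -1.2,"hand": 0.5},{"tx": 407,"ty": -461,"tz": 50,"rz": -1.2,"hand": 0.5},{"tx": 407,"ty": -461,"tz": 50,"rz": -1.2,"hand": 0.5},{"tx": 407,"ty": -461,"tz": 50,"rz": -1.2,"hand": 0.5},{"tx": 407,"ty": -461,"tz": 50,"rz": -1.2,"hand": 0.5},{"tx": 407,"ty": -461,"tz": 50,"rz": -1.2,"hand": 0.5},{"tx": 407,"ty": -461,"tz": 50,"rz": -1.2,"hand": 0.5}]'

```text
schema error: expected keys rx, ry, rz, tx, ty, tz, hand
```

```bash
python3 -c "
from h import *
go((-330,15,180,0))"
```

```text
t 0.15 box [-674.4 -494.9  302.8] a -0.0 rot err [-0.000e+00  3.000e-03  3.012e+00] F [0.4 0.6 0.1] q [ 1.25  0.38  0.04  1.6  -0.02  1.16 -0.05]
(-330, 15, 180, 0) t [ 407.3 -460.9  123.7] r [-0.000e+00 -3.000e-03 -3.012e+00]
```

Request:
play_rows --steps '[{"rx": 0,"ry": 0,"rz": -1.2,"tx": 407,"ty": -461,"tz": 50,"hand": 0.5},{"rx": 0,"ry": 0,"rz": -1.2,"tx": 407,"ty": -461,"tz": 50,"hand": 0.5},{"rx": 0,"ry": 0,"rz": -1.2,"tx": 407,"ty": -461,"tz": 50,"hand": 0.5},{"rx": 0,"ry": 0,"rz": -1.2,"tx": 407,"ty": -461,"tz": 50,"hand": 0.5},{"rx": 0,"ry": 0,"rz": -1.2,"tx": 407,"ty": -461,"tz": 50,"hand": 0.5},{"rx": 0,"ry": 0,"rz": -1.2,"tx": 407,"ty": -461,"tz": 50,"hand": 0.5},{"rx": 0,"ry": 0,"rz": -1.2,"tx": 407,"ty": -461,"tz": 50,"hand": 0.5},{"rx": 0,"ry": 0,"rz": -1.2,"tx": 407,"ty": -461,"tz": 50,"hand": 0.5}]'

```text
t: 0.95
tcp_pos: [336.7, -280.5, 271.3]
tool_rot: [0.754, 0.657, -0.0, 0.0]
wrist_force: [1.0, 0.2, 0.8]
finger_gap: 42.5
gripper_force: 0.0
```

```bash
python3 -c "
from h import *
go((-330,15,180,0))"
```

```text
t 0.95 box [-450.6 -163.1  271.3] a 0.0 rot err [ 0.    -0.     1.806] F [1.  0.2 0.8] q [ 0.95  0.03 -0.35  2.1   0.01  1.01  0.45]
(-330, 15, 180, 0) t [201.4  75.7  91.2] r [-0.     0.    -1.806]
```

Request:
play_rows --steps '[{"rx": 0,"ry": 0,"rz": -0.15,"tx": 40,"ty": 15,"tz": 10,"hand": 0.5},{"rx": 0,"ry": 0,"rz": -0.3,"tx": 80,"ty": 30,"tz": 25,"hand": 0.5},{"rx": 0,"ry": 0,"rz": -0.45,"tx": 120,"ty": 45,"tz": 40,"hand": 0.5},{"rx": 0,"ry": 0,"rz": -0.6,"tx": 160,"ty": 60,"tz": 55,"hand": 0.5},{"rx": 0,"ry": 0,"rz": -0.75,"tx": 201,"ty": 76,"tz": 70,"hand": 0.5},{"rx": 0,"ry": 0,"rz": -0.9,"tx": 201,"ty": 76,"tz": 91,"hand": 0.5},{"rx": 0,"ry": 0,"rz": -1.05,"tx": 201,"ty": 76,"tz": 91,"hand": 0.5},{"rx": 0,"ry": 0,"rz": -1.2,"tx": 201,"ty": 76,"tz": 91,"hand": 0.5}]'

```text
t: 1.75
tcp_pos: [439.5, -93.5, 179.4]
tool_rot: [0.25, 0.968, 0.0, -0.001]
wrist_force: [-0.7, 0.6, 0.5]
finger_gap: 42.5
gripper_force: 0.0
```

```bash
python3 -c "
from h import *
go((-330,15,180,0))"
```

```text
t 1.75 box [-330.    12.9  179.4] a -0.002 rot err [-0.001  0.     0.604] F [-0.7  0.6  0.5] q [ 0.72  0.23 -0.65  2.14  0.19  0.82  1.02]
(-330, 15, 180, 0) t [ 1.2  1.7 -0.6] r [ 0.001 -0.003 -0.604]
```

Finish the yaw, then tilt in the next call.

Request:
play_rows --steps '[{"rx": 0,"ry": 0,"rz": -0.15,"tx": 1,"ty": 2,"tz": 0,"hand": 0.5},{"rx": 0,"ry": 0,"rz": -0.3,"tx": 1,"ty": 2,"tz": 0,"hand": 0.5},{"rx": 0,"ry": 0,"rz": -0.45,"tx": 1,"ty": 2,"tz": 0,"hand": 0.5},{"rx": 0,"ry": 0,"rz": -0.604,"tx": 1,"ty": 2,"tz": 0,"hand": 0.5},{"rx": 0,"ry": 0,"rz": -0.604,"tx": 1,"ty": 2,"tz": 0,"hand": 0.5}]'

```text
t: 2.25
tcp_pos: [440.1, -92.2, 180.2]
tool_rot: [-0.045, 0.999, 0.0, -0.0]
wrist_force: [0.2, 0.8, 0.2]
finger_gap: 42.5
gripper_force: 0.0
```

```bash
python3 -c "
from h import *
go((-320,15,120,0.3),(-310,15,80,0.52),(-300,15,66,0.52),(-259,15,66,0.52))"
```

```text
t 2.25 box [-329.3   14.1  180.2] a -0.0 rot err [-0.     0.     0.008] F [0.2 0.8 0.2] q [ 0.8   0.25 -0.74  2.14  0.23  0.83  1.58]
(-320, 15, 120, 0.3) t [-9.3  0.9 60.2] r [-0.001 -0.3   -0.008]
(-310, 15, 80, 0.52) t [-19.3   1.  100.2] r [-0.002 -0.52  -0.008]
(-300, 15, 66, 0.52) t [-29.4   1.1 114.2] r [-0.002 -0.52  -0.008]
(-259, 15, 66, 0.52) t [-70.4   1.4 114.2] r [-0.002 -0.52  -0.008]
```

Request:
play_rows --steps '[{"rx": 0,"ry": -0.13,"rz": -0.008,"tx": 0,"ty": 1,"tz": 25,"hand": 0.5},{"rx": 0,"ry": -0.26,"rz": -0.008,"tx": 0,"ty": 1,"tz": 50,"hand": 0.5},{"rx": 0,"ry": -0.39,"rz": -0.008,"tx": -5,"ty": 1,"tz": 75,"hand": 0.5},{"rx": 0,"ry": -0.52,"rz": -0.008,"tx": -15,"ty": 1,"tz": 95,"hand": 0.5},{"rx": 0,"ry": -0.52,"rz": -0.008,"tx": -25,"ty": 1,"tz": 108,"hand": 0.5},{"rx": 0,"ry": -0.52,"rz": -0.008,"tx": -29,"ty": 1,"tz": 112,"hand": 0.5},{"rx": 0,"ry": -0.52,"rz": -0.008,"tx": -29,"ty": 1,"tz": 112,"hand": 0.5}]'

```text
t: 2.95
tcp_pos: [442.6, -100.1, 74.9]
tool_rot: [-0.049, 0.98, -0.008, 0.192]
wrist_force: [0.8, -0.5, 0.1]
finger_gap: 42.6
gripper_force: 0.0
```

```bash
python3 - <<'E'
from h import *
from workcell import ctrl
go((-262,15,67,0.52),(-255,15,67,.52))
c=ctrl.capture("side");cv2.imwrite("pics/s1.png",cv2.resize(c["color"][120:300,160:440,::-1],None,fx=2.8,fy=2.8,interpolation=cv2.INTER_CUBIC))
E
```

```text
t 2.95 box [-327.5    6.    74.9] a 0.386 rot err [ 0.035  0.    -0.008] F [ 0.8 -0.5  0.1] q [ 0.91  0.43 -0.78  2.37  1.26  0.22  0.69]
(-262, 15, 67, 0.52) t [-57.8   9.6  31.6] r [-0.034 -0.134  0.01 ]
(-255, 15, 67, 0.52) t [-64.3   9.7  34.3] r [-0.034 -0.134  0.01 ]
```

View pics/s1.png

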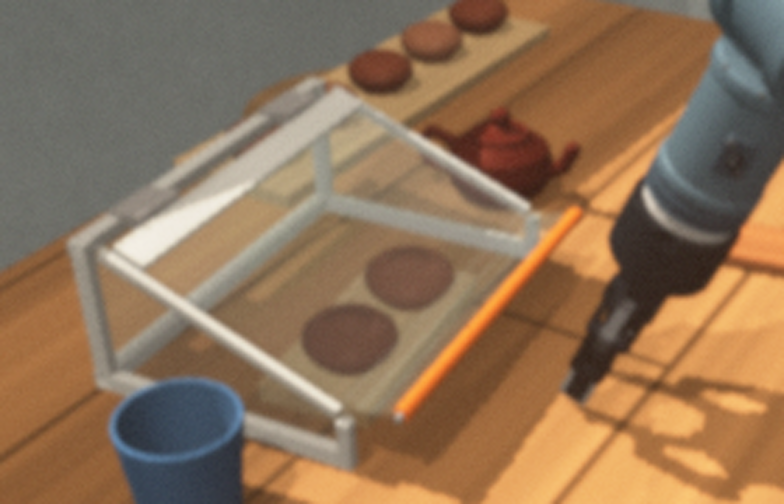

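The side view shows the gripper in front of the bar with the flap still shut. The tilt stopped at 0.39 because q6 is low, so I'll go farther out, where the wrist has more room.

Request:
play_rows --steps '[{"rx": -0.034,"ry": -0.02,"rz": 0.01,"tx": -15,"ty": 9,"tz": 7,"hand": 0.5},{"rx": -0.034,"ry": -0.05,"rz": 0.01,"tx": -30,"ty": 9,"tz": 15,"hand": 0.5},{"rx": -0.034,"ry": -0.09,"rz": 0.01,"tx": -44,"ty": 9,"tz": 23,"hand": 0.5},{"rx": -0.034,"ry": -0.134,"rz": 0.01,"tx": -46,"ty": 9,"tz": 26,"hand": 0.5},{"rx": -0.034,"ry": -0.134,"rz": 0.01,"tx": -46,"ty": 9,"tz": 26,"hand": 0.5},{"rx": -0.034,"ry": -0.134,"rz": 0.01,"tx": -46,"ty": 9,"tz": 26,"hand": 0.5}]'

```text
t: 3.6
tcp_pos: [494.6, -85.8, 67.9]
tool_rot: [-0.048, 0.965, 0.014, 0.256]
wrist_force: [-1.4, -0.0, -0.6]
finger_gap: 42.7
gripper_force: 0.0
```

```bash
python3 - <<'E'
from h import *
go((-262,15,67,0.52),(-255,15,67,.52),(-255,15,67,.6))
E
```

```text
t 3.6 box [-274.4   15.1   67.9] a 0.519 rot err [-0.003 -0.    -0.   ] F [-1.4 -0.  -0.6] q [ 0.92  0.54 -0.81  2.32  1.97  0.22  0.03]
(-262, 15, 67, 0.52) t [-10.3  -0.1   6.9] r [ 0.003 -0.001  0.   ]
(-255, 15, 67, 0.52) t [-16.4  -0.2  10.4] r [ 0.003 -0.001  0.   ]
(-255, 15, 67, 0.6) t [-16.4  -0.2  10.4] r [ 0.003 -0.081  0.   ]
```

```bash
python3 - <<'E'
from h import *
P=[(-256,15,67,.52)]
for b in(-.24,-.17,-.08,.01,.10,.19,.28):P.append((round(-255+241*(np.cos(.295)-np.cos(b))),15,round(67+241*(np.sin(b)+np.sin(.295))),.52))
go(*P)
E
```

```text
t 3.6 box [-274.4   15.1   67.9] a 0.519 rot err [-0.003 -0.    -0.   ] F [-1.4 -0.  -0.6] q [ 0.92  0.54 -0.81  2.32  1.97  0.22  0.03]
(-256, 15, 67, 0.52) t [-15.5  -0.2   9.9] r [ 0.003 -0.001  0.   ]
(-259, 15, 80, 0.52) t [-19.3  -0.1  -2.9] r [ 0.003 -0.001  0.   ]
(-262, 15, 96, 0.52) t [-24.7  -0.1 -18.3] r [ 0.003 -0.001  0.   ]
(-265, 15, 118, 0.52) t [-33.    0.  -38.9] r [ 0.003 -0.001  0.   ]
(-265, 15, 139, 0.52) t [-43.4   0.1 -57.1] r [ 0.003 -0.001  0.   ]
(-264, 15, 161, 0.52) t [-55.2   0.1 -75.7] r [ 0.003 -0.001  0.   ]
(-261, 15, 183, 0.52) t [-68.7   0.2 -93.3] r [ 0.003 -0.001  0.   ]
(-256, 15, 204, 0.52) t [ -83.5    0.2 -109. ] r [ 0.003 -0.001  0.   ]
```

Request:
play_rows --steps '[{"rx": 0,"ry": 0,"rz": 0,"tx": -9,"ty": 0,"tz": 5,"hand": 0.5},{"rx": 0,"ry": 0,"rz": 0,"tx": -15.5,"ty": 0,"tz": 10,"hand": 0.5},{"rx": 0,"ry": 0,"rz": 0,"tx": -19.5,"ty": 0,"tz": -3,"hand": 0.5},{"rx": 0,"ry": 0,"rz": 0,"tx": -25,"ty": 0,"tz": -18,"hand": 0.5},{"rx": 0,"ry": 0,"rz": 0,"tx": -29,"ty": 0,"tz": -28,"hand": 0.5},{"rx": 0,"ry": 0,"rz": 0,"tx": -33,"ty": 0,"tz": -39,"hand": 0.5}]'

```text
t: 4.2
tcp_pos: [498.5, -85.4, 109.5]
tool_rot: [-0.048, 0.967, 0.011, 0.251]
wrist_force: [-6.9, -1.8, -3.9]
finger_gap: 42.4
gripper_force: 4.1
```

```bash
python3 - <<'E'
from h import *
from workcell import ctrl
P=[]
for b in(.01,.10,.19,.28,.4,.5,.6,.7):P.append((round(-255+241*(np.cos(.295)-np.cos(b))),15,round(67+241*(np.sin(b)+np.sin(.295))),.52))
go(*P)
c=ctrl.capture("side");cv2.imwrite("pics/s2.png",cv2.resize(c["color"][100:300,160:460,::-1],None,fx=2.6,fy=2.6,interpolation=cv2.INTER_CUBIC))
E
```

```text
t 4.2 box [-270.5   15.2  109.5] a 0.508 rot err [ 0.002  0.    -0.002] F [-6.9 -1.8 -3.9] q [ 0.79  0.37 -0.68  2.32  1.2   0.1   0.69]
(-265, 15, 139, 0.52) t [-19.1  -0.3 -23.1] r [-0.002 -0.012  0.002]
(-264, 15, 161, 0.52) t [-30.7  -0.3 -41.8] r [-0.002 -0.012  0.002]
(-261, 15, 183, 0.52) t [-44.1  -0.4 -59.6] r [-0.002 -0.012  0.002]
(-256, 15, 204, 0.52) t [-58.7  -0.5 -75.5] r [-0.002 -0.012  0.002]
(-246, 15, 231, 0.52) t [-80.5  -0.5 -94.2] r [-0.002 -0.012  0.002]
(-236, 15, 253, 0.52) t [-100.    -0.6 -108.6] r [-0.002 -0.012  0.002]
(-223, 15, 273, 0.52) t [-121.1   -0.7 -119.7] r [-0.002 -0.012  0.002]
(-209, 15, 292, 0.52) t [-142.5   -0.7 -129.5] r [-0.002 -0.012  0.002]
```

View pics/s2.png

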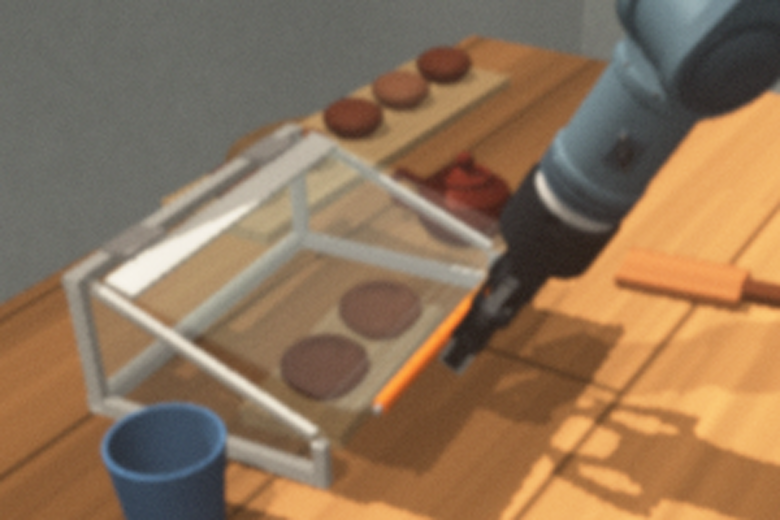

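The side view shows the fingers under the bar, which has risen to about z = 85 mm. q6 is near its limit, so I'll reduce the tilt while lifting.

```bash
cat >> h.py <<'E'
def onbar(b,a,s=40):
    n=np.array([np.cos(a),np.sin(a)]);z=np.array([np.sin(a),-np.cos(a)])
    return (*np.round(np.array([-241*np.cos(b),125+241*np.sin(b)])-17*n-s*z,1),)
def path(L):
    P=[]
    for b,a,s in L:
        X,Z=onbar(b,a,s);P.append((X,15,Z,a))
    go(*P)
E
python3 - <<'E'
from h import *
path([(-.12,.48,38),(-.06,.43,39),(0,.38,40),(.06,.35,40),(.12,.33,40),(.18,.31,40),(.25,.29,40),(.32,.28,40)])
E
```

```text
t 4.25 box [-269.9   15.1  110.7] a 0.51 rot err [ 0.002  0.    -0.001] F [-6.7 -0.4 -2.8] q [ 0.79  0.37 -0.69  2.32  1.19  0.1   0.7 ]
(np.float64(-271.9), 15, np.float64(122.0), 0.48) t [ -3.8  -0.1 -10.9] r [-0.002  0.03   0.001]
(np.float64(-272.3), 15, np.float64(138.9), 0.43) t [-11.7  -0.1 -25.8] r [-0.002  0.08   0.001]
(np.float64(-271.6), 15, np.float64(155.8), 0.38) t [-20.6  -0.2 -40.2] r [-0.002  0.13   0.001]
(np.float64(-270.3), 15, np.float64(171.2), 0.35) t [-29.2  -0.2 -53. ] r [-0.003  0.16   0.001]
(np.float64(-268.3), 15, np.float64(186.2), 0.33) t [-38.3  -0.3 -65.1] r [-0.003  0.18   0.001]
(np.float64(-265.5), 15, np.float64(201.1), 0.31) t [-48.   -0.3 -76.8] r [-0.003  0.2    0.001]
(np.float64(-261.2), 15, np.float64(218.1), 0.29) t [-60.   -0.4 -89.5] r [-0.003  0.22   0.001]
(np.float64(-256.2), 15, np.float64(234.6), 0.28) t [ -72.5   -0.4 -101.5] r [-0.003  0.23   0.001]
```

Request:
play_rows --steps '[{"rx": 0,"ry": 0.03,"rz": 0,"tx": -4,"ty": 0,"tz": -11,"hand": 0.5},{"rx": 0,"ry": 0.08,"rz": 0,"tx": -12,"ty": 0,"tz": -26,"hand": 0.5},{"rx": 0,"ry": 0.13,"rz": 0,"tx": -21,"ty": 0,"tz": -40,"hand": 0.5},{"rx": 0,"ry": 0.16,"rz": 0,"tx": -29,"ty": 0,"tz": -53,"hand": 0.5},{"rx": 0,"ry": 0.18,"rz": 0,"tx": -38,"ty": 0,"tz": -65,"hand": 0.5},{"rx": 0,"ry": 0.2,"rz": 0,"tx": -48,"ty": 0,"tz": -77,"hand": 0.5},{"rx": 0,"ry": 0.22,"rz": 0,"tx": -60,"ty": 0,"tz": -90,"hand": 0.5},{"rx": 0,"ry": 0.23,"rz": 0,"tx": -72,"ty": 0,"tz": -101,"hand": 0.5}]'

```text
t: 5.05
tcp_pos: [513.4, -84.0, 234.5]
tool_rot: [-0.049, 0.989, 0.007, 0.139]
wrist_force: [-4.3, -2.5, -1.1]
finger_gap: 42.8
gripper_force: 2.5
```

```bash
python3 - <<'E'
from h import *
path([(.42,.28,42),(.52,.28,44),(.62,.28,46),(.72,.28,48),(.82,.3,50),(.92,.3,50),(1.02,.3,50),(1.1,.3,50)])
from workcell import ctrl
c=ctrl.capture("side");cv2.imwrite("pics/s3.png",cv2.resize(c["color"][60:300,140:460,::-1],None,fx=2.4,fy=2.4,interpolation=cv2.INTER_CUBIC))
E
```

```text
t 5.05 box [-255.5   15.   234.5] a 0.279 rot err [ 0.     0.    -0.001] F [-4.3 -2.5 -1.1] q [ 1.31  0.42 -1.36  2.08  0.57  0.75  1.32]
(np.float64(-248.0), 15, np.float64(258.9), 0.28) t [-14.   -0.1 -21.4] r [-0.    -0.001  0.001]
(np.float64(-237.6), 15, np.float64(282.3), 0.28) t [-30.4  -0.1 -41. ] r [-0.    -0.001  0.001]
(np.float64(-225.2), 15, np.float64(304.5), 0.28) t [-48.5  -0.1 -58.9] r [-0.    -0.001  0.001]
(np.float64(-210.8), 15, np.float64(325.3), 0.28) t [-68.   -0.1 -74.9] r [-0.    -0.001  0.001]
(np.float64(-195.4), 15, np.float64(343.9), 0.3) t [-88.   -0.2 -88.6] r [-0.    -0.021  0.001]
(np.float64(-177.0), 15, np.float64(359.5), 0.3) t [-110.    -0.2  -98.5] r [-0.    -0.021  0.001]
(np.float64(-157.1), 15, np.float64(373.1), 0.3) t [-132.8   -0.2 -106.1] r [-0.    -0.021  0.001]
(np.float64(-140.3), 15, np.float64(382.5), 0.3) t [-151.6   -0.3 -110.5] r [-0.    -0.021  0.001]
```

View pics/s3.png

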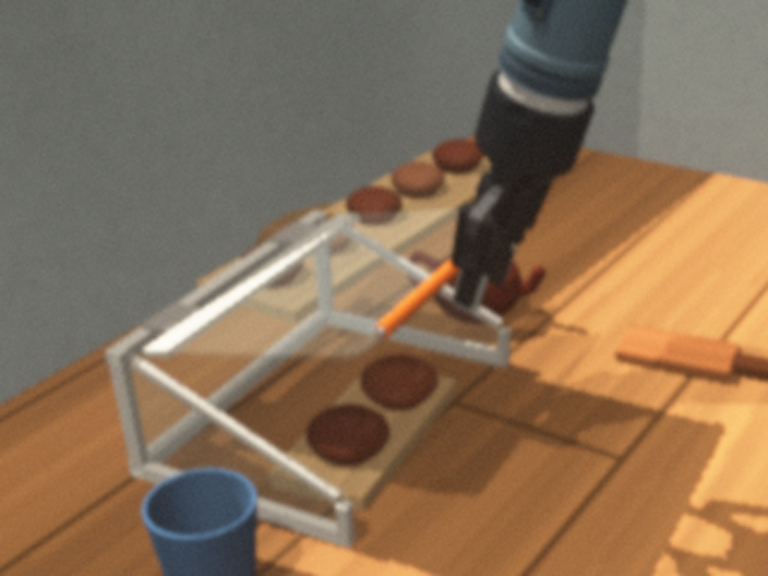

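The flap is level on the fingers, above the pots. Next I'll follow the arc upward.

Request:
play_rows --steps '[{"rx": 0,"ry": 0,"rz": 0,"tx": -14,"ty": 0,"tz": -21,"hand": 0.5},{"rx": 0,"ry": 0,"rz": 0,"tx": -30,"ty": 0,"tz": -41,"hand": 0.5},{"rx": 0,"ry": 0,"rz": 0,"tx": -48,"ty": 0,"tz": -59,"hand": 0.5},{"rx": 0,"ry": 0,"rz": 0,"tx": -68,"ty": 0,"tz": -75,"hand": 0.5},{"rx": 0,"ry": 0,"rz": 0,"tx": -88,"ty": 0,"tz": -88,"hand": 0.5},{"rx": 0,"ry": 0,"rz": 0,"tx": -110,"ty": 0,"tz": -98,"hand": 0.5}]'

```text
t: 5.7
tcp_pos: [593.0, -75.8, 361.3]
tool_rot: [-0.05, 0.989, 0.007, 0.142]
wrist_force: [-4.0, -1.3, 1.5]
finger_gap: 42.8
gripper_force: 1.9
```

```bash
python3 - <<'E'
from h import *
go((-150,15,370,.3),(-140,15,360,.3),(-110,15,345,.3),(-90,15,330,.3),(-80,15,310,.25))
E
```

```text
t 5.7 box [-175.5   15.4  361.3] a 0.286 rot err [ 0.001  0.    -0.002] F [-4.  -1.3  1.5] q [ 1.21  0.42 -1.37  1.79  0.48  1.01  1.38]
(-150, 15, 370, 0.3) t [-26.9  -0.4  -1.1] r [-0.001 -0.014  0.002]
(-140, 15, 360, 0.3) t [-33.7  -0.5  11.3] r [-0.001 -0.014  0.002]
(-110, 15, 345, 0.3) t [-58.2  -0.5  34.1] r [-0.001 -0.014  0.002]
(-90, 15, 330, 0.3) t [-73.2  -0.5  54.2] r [-0.001 -0.014  0.002]
(-80, 15, 310, 0.25) t [-77.1  -0.5  76.2] r [-0.001  0.036  0.002]
```

```bash
cat >> h.py <<'E'
def tip(L,D=67):
    P=[]
    for e,r,a in L:
        e=np.radians(e);T=np.array([-r*np.cos(e),125+r*np.sin(e)])-D*np.array([np.sin(a),-np.cos(a)])-11*np.array([np.cos(a),np.sin(a)])
        P.append((round(float(T[0]),1),15,round(float(T[1]),1),a))
    go(*P)
E
python3 - <<'E'
from h import *
tip([(53,222,.36),(57,213,.43),(61,206,.5),(65,202,.54),(69,200,.58),(74,197,.6),(79,195,.6),(84,193,.6)])
E
```

```text
t 5.7 box [-175.5   15.4  361.3] a 0.286 rot err [ 0.001  0.    -0.002] F [-4.  -1.3  1.5] q [ 1.21  0.42 -1.37  1.79  0.48  1.01  1.38]
(-167.5, 15, 361.1, 0.36) t [-7.6 -0.4  2.5] r [-0.    -0.074  0.002]
(-153.9, 15, 360.0, 0.43) t [-20.3  -0.4   7.4] r [-0.    -0.144  0.002]
(-141.6, 15, 358.7, 0.5) t [-31.7  -0.4  12.1] r [-0.    -0.214  0.002]
(-129.3, 15, 359.9, 0.54) t [-43.9  -0.5  14.4] r [-0.    -0.254  0.002]
(-117.6, 15, 361.7, 0.58) t [-55.6  -0.5  16. ] r [-0.    -0.294  0.002]
(-101.2, 15, 363.5, 0.6) t [-71.9  -0.5  18.9] r [-0.    -0.314  0.002]
(-84.1, 15, 365.5, 0.6) t [-88.8  -0.6  21.8] r [-0.    -0.314  0.002]
(-67.1, 15, 366.0, 0.6) t [-105.3   -0.6   26.1] r [-0.    -0.314  0.002]
```

Request:
play_rows --steps '[{"rx": 0,"ry": -0.075,"rz": 0,"tx": -8,"ty": 0,"tz": 2.5,"hand": 0.5},{"rx": 0,"ry": -0.145,"rz": 0,"tx": -20,"ty": 0,"tz": 7.5,"hand": 0.5},{"rx": 0,"ry": -0.215,"rz": 0,"tx": -32,"ty": 0,"tz": 12,"hand": 0.5},{"rx": 0,"ry": -0.255,"rz": 0,"tx": -44,"ty": 0,"tz": 14.5,"hand": 0.5},{"rx": 0,"ry": -0.295,"rz": 0,"tx": -56,"ty": 0,"tz": 16,"hand": 0.5},{"rx": 0,"ry": -0.315,"rz": 0,"tx": -72,"ty": 0,"tz": 19,"hand": 0.5}]'

```text
t: 6.3
tcp_pos: [666.9, -67.6, 362.7]
tool_rot: [-0.049, 0.954, 0.015, 0.296]
wrist_force: [-3.2, -1.0, 1.2]
finger_gap: 43.0
gripper_force: 1.2
```

```bash
python3 - <<'E'
from h import *
tip([(76,192,.6),(80,185,.6),(84,175,.6),(87,165,.6),(89,150,.6),(90,130,.6),(90,115,.5)])
from workcell import ctrl
c=ctrl.capture("side");cv2.imwrite("pics/s4.png",cv2.resize(c["color"][20:300,140:440,::-1],None,fx=2.1,fy=2.1,interpolation=cv2.INTER_CUBIC))
E
```

```text
t 6.3 box [-101.1   16.3  362.7] a 0.603 rot err [-0.001 -0.    -0.003] F [-3.2 -1.   1.2] q [ 1.15  0.43 -1.29  1.82  0.61  0.64  1.29]
(-93.4, 15, 360.4, 0.6) t [-5.  -1.4  6.3] r [0.001 0.003 0.003]
(-79.0, 15, 356.3, 0.6) t [-14.6  -1.4  17.9] r [0.001 0.003 0.003]
(-65.2, 15, 348.1, 0.6) t [-21.3  -1.4  32.4] r [0.001 0.003 0.003]
(-55.5, 15, 338.9, 0.6) t [-24.1  -1.5  45.5] r [0.001 0.003 0.003]
(-49.5, 15, 324.1, 0.6) t [-20.6  -1.5  61.1] r [0.001 0.003 0.003]
(-46.9, 15, 304.1, 0.6) t [-11.4  -1.4  79.1] r [0.001 0.003 0.003]
(-41.8, 15, 293.5, 0.5) t [-9.6 -1.4 90.7] r [0.001 0.103 0.003]
```

View pics/s4.png

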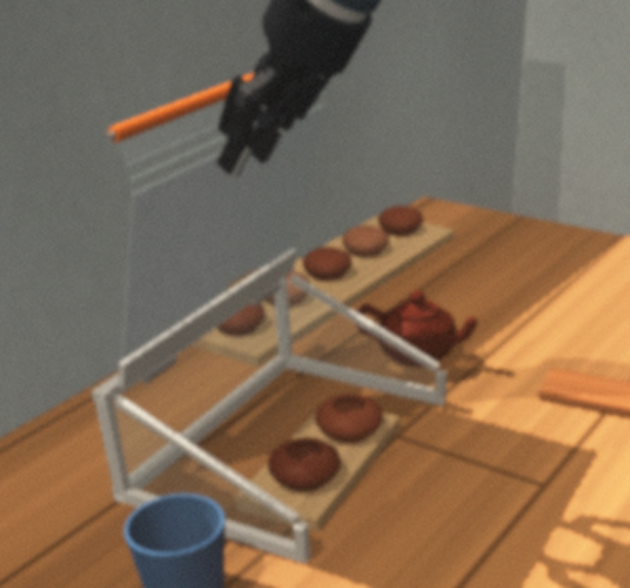

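The flap is nearly upright with the fingertips below the bend on the inner side, and the pots are still in place. Next I'll slide down the sheet.

Request:
play_rows --steps '[{"rx": 0,"ry": 0,"rz": 0,"tx": -5,"ty": -1,"tz": 6,"hand": 0.5},{"rx": 0,"ry": 0,"rz": 0,"tx": -14.5,"ty": -1,"tz": 18,"hand": 0.5},{"rx": 0,"ry": 0,"rz": 0,"tx": -21,"ty": -1,"tz": 32,"hand": 0.5},{"rx": 0,"ry": 0,"rz": 0,"tx": -24,"ty": -1,"tz": 45,"hand": 0.5},{"rx": 0,"ry": 0,"rz": 0,"tx": -21,"ty": -1,"tz": 61,"hand": 0.5},{"rx": 0,"ry": 0,"rz": 0,"tx": -12,"ty": -1,"tz": 79,"hand": 0.5}]'

```text
t: 6.95
tcp_pos: [723.8, -63.1, 307.0]
tool_rot: [-0.049, 0.953, 0.015, 0.299]
wrist_force: [-2.1, -1.0, 2.3]
finger_gap: 42.6
gripper_force: 1.2
```

```bash
python3 - <<'E'
from h import *
go((-46,17,290,.5),(-46,17,275,.4),(-47,17,260,.3),(-49,17,245,.2),(-51,17,230,.1),(-53,17,215,0),(-57,17,190,0),(-60,17,160,0))
from workcell import ctrl
c=ctrl.capture("top");cv2.imwrite("pics/t5.png",cv2.resize(c["color"][60:270,240:480,::-1],None,fx=2.8,fy=2.8,interpolation=cv2.INTER_CUBIC))
E
```

```text
t 6.95 box [-44.1  15.2 307. ] a 0.608 rot err [-0.001 -0.    -0.003] F [-2.1 -1.   2.3] q [ 0.91  0.54 -1.09  1.76  0.77  0.59  1.17]
(-46, 17, 290, 0.5) t [11.3  1.8 12.9] r [0.001 0.108 0.003]
(-46, 17, 275, 0.4) t [19.9  1.8 25.2] r [0.    0.208 0.003]
(-47, 17, 260, 0.3) t [29.3  1.9 36.9] r [0.    0.308 0.003]
(-49, 17, 245, 0.2) t [39.5  1.9 48.1] r [0.    0.408 0.003]
(-51, 17, 230, 0.1) t [49.7  1.9 59.3] r [-0.     0.508  0.003]
(-53, 17, 215, 0) t [59.9  1.9 70.4] r [-0.     0.608  0.003]
(-57, 17, 190, 0) t [77.5  2.  88.7] r [-0.     0.608  0.003]
(-60, 17, 160, 0) t [ 97.1   2.  111.6] r [-0.     0.608  0.003]
```

View pics/t5.png

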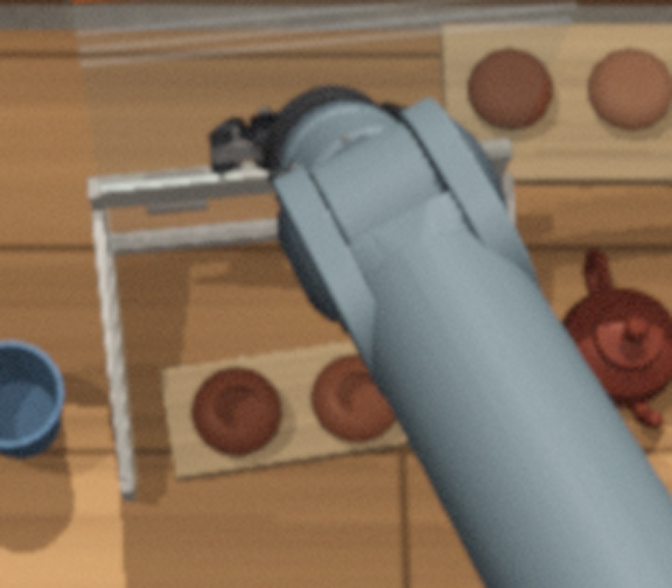

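The top view shows the flap up behind the hand and the board untouched, with its rear-left corner at about (299,191). Next I'll straighten the hand and descend behind the board.

Request:
play_rows --steps '[{"rx": 0,"ry": 0.108,"rz": 0,"tx": 11,"ty": 2,"tz": 13,"hand": 0.5},{"rx": 0,"ry": 0.208,"rz": 0,"tx": 20,"ty": 2,"tz": 25,"hand": 0.5},{"rx": 0,"ry": 0.308,"rz": 0,"tx": 29,"ty": 2,"tz": 37,"hand": 0.5},{"rx": 0,"ry": 0.408,"rz": 0,"tx": 39.5,"ty": 2,"tz": 48,"hand": 0.5},{"rx": 0,"ry": 0.508,"rz": 0,"tx": 50,"ty": 2,"tz": 59,"hand": 0.5},{"rx": 0,"ry": 0.608,"rz": 0.003,"tx": 60,"ty": 2,"tz": 70,"hand": 0.5},{"rx": 0,"ry": 0.608,"rz": 0.003,"tx": 60,"ty": 2,"tz": 70,"hand": 0.5}]'

```text
t: 7.7
tcp_pos: [712.5, -62.3, 211.2]
tool_rot: [-0.049, 0.999, 0.001, -0.004]
wrist_force: [-1.3, -0.2, -1.4]
finger_gap: 42.7
gripper_force: 0.0
```

```bash
python3 - <<'E'
from h import *
go((-57,17,160,0),(-60,17,100,0),(-60,17,78,0))
E
```

```text
t 7.7 box [-55.3  17.1 211.2] a -0.008 rot err [-0.002 -0.    -0.   ] F [-1.3 -0.2 -1.4] q [ 0.65  0.81 -0.96  1.45  0.67  1.24  1.28]
(-57, 17, 160, 0) t [ 1.3 -0.2 51.3] r [ 0.002 -0.008  0.   ]
(-60, 17, 100, 0) t [  3.9  -0.3 111.3] r [ 0.002 -0.008  0.   ]
(-60, 17, 78, 0) t [  3.7  -0.3 133.3] r [ 0.002 -0.008  0.   ]
```

Request:
play_rows --steps '[{"rx": 0,"ry": -0.008,"rz": 0,"tx": 1,"ty": 0,"tz": 25,"hand": 0.5},{"rx": 0,"ry": -0.008,"rz": 0,"tx": 2,"ty": 0,"tz": 50,"hand": 0.5},{"rx": 0,"ry": -0.008,"rz": 0,"tx": 3,"ty": 0,"tz": 75,"hand": 0.5},{"rx": 0,"ry": -0.008,"rz": 0,"tx": 4,"ty": 0,"tz": 100,"hand": 0.5},{"rx": 0,"ry": -0.008,"rz": 0,"tx": 4,"ty": 0,"tz": 120,"hand": 0.5},{"rx": 0,"ry": -0.008,"rz": 0,"tx": 4,"ty": 0,"tz": 132,"hand": 0.5},{"rx": 0,"ry": -0.008,"rz": 0,"tx": 4,"ty": 0,"tz": 135,"hand": 0.5}]'

```text
t: 8.4
tcp_pos: [707.3, -64.1, 77.7]
tool_rot: [-0.049, 0.999, -0.0, 0.002]
wrist_force: [0.1, -0.3, 0.1]
finger_gap: 42.3
gripper_force: 0.0
```

```bash
python3 - <<'E'
from h import *
go((-80,17,75,0),(-200,17,75,0),(-320,17,75,0))
from workcell import ctrl
c=ctrl.capture("side");cv2.imwrite("pics/s6.png",cv2.resize(c["color"][20:300,140:440,::-1],None,fx=2.1,fy=2.1,interpolation=cv2.INTER_CUBIC))
E
```

```text
t 8.4 box [-60.6  15.9  77.7] a 0.003 rot err [ 0.001 -0.     0.001] F [ 0.1 -0.3  0.1] q [ 0.61  0.94 -0.87  1.53  0.79  1.05  1.21]
(-80, 17, 75, 0) t [19.4  1.1  2.7] r [-0.001  0.003 -0.001]
(-200, 17, 75, 0) t [139.4   1.1   2.3] r [-0.001  0.003 -0.001]
(-320, 17, 75, 0) t [259.4   1.    1.9] r [-0.001  0.003 -0.001]
```

View pics/s6.png

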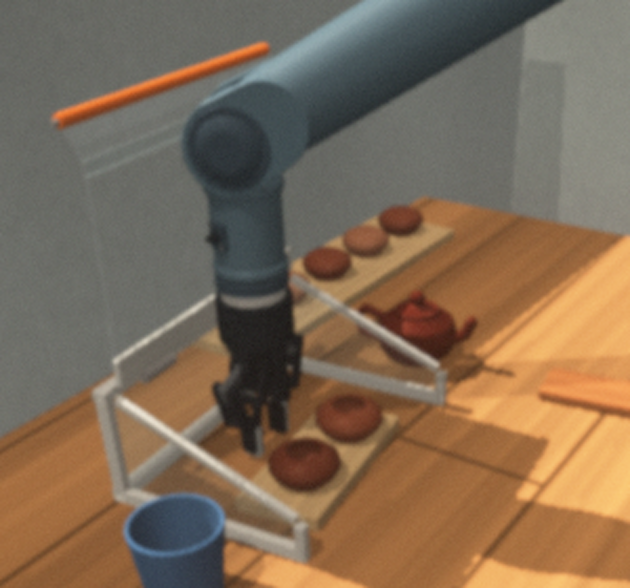

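The flap leans on the wrist and the fingers are down behind the board, clear of the pots. Next I'll push, starting slowly.

Request:
play_rows --steps '[{"rx": 0,"ry": 0,"rz": 0,"tx": 3,"ty": 1,"tz": 3,"hand": 0.5},{"rx": 0,"ry": 0,"rz": 0,"tx": 7,"ty": 1,"tz": 3,"hand": 0.5},{"rx": 0,"ry": 0,"rz": 0,"tx": 11,"ty": 1,"tz": 3,"hand": 0.5},{"rx": 0,"ry": 0,"rz": 0,"tx": 15,"ty": 1,"tz": 3,"hand": 0.5},{"rx": 0,"ry": 0,"rz": 0,"tx": 19,"ty": 1,"tz": 3,"hand": 0.5},{"rx": 0,"ry": 0,"rz": 0,"tx": 23,"ty": 1,"tz": 3,"hand": 0.5},{"rx": 0,"ry": 0,"rz": 0,"tx": 27,"ty": 1,"tz": 3,"hand": 0.5},{"rx": 0,"ry": 0,"rz": 0,"tx": 31,"ty": 1,"tz": 3,"hand": 0.5}]'

```text
t: 9.25
tcp_pos: [677.5, -65.9, 76.5]
tool_rot: [-0.049, 0.999, -0.0, 0.003]
wrist_force: [3.1, 0.6, 0.2]
finger_gap: 42.9
gripper_force: 1.5
```

```bash
python3 - <<'E'
from h import *
go((-180,17,75,0),(-325,17,75,0))
from workcell import ctrl
c=ctrl.capture("side");cv2.imwrite("pics/s7.png",cv2.resize(c["color"][20:300,140:440,::-1],None,fx=2.1,fy=2.1,interpolation=cv2.INTER_CUBIC))
E
```

```text
t 9.25 box [-90.4  17.   76.5] a 0.007 rot err [ 0.001 -0.     0.001] F [3.1 0.6 0.2] q [ 0.65  0.9  -0.88  1.61  0.79  1.01  1.18]
(-180, 17, 75, 0) t [89.6 -0.1  0.9] r [-0.001  0.007 -0.001]
(-325, 17, 75, 0) t [ 2.346e+02 -2.000e-01 -1.000e-01] r [-0.001  0.007 -0.001]
```

View pics/s7.png

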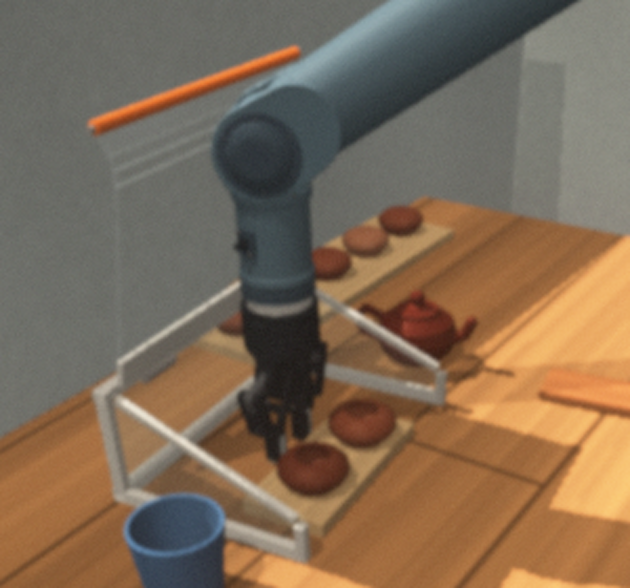

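This is my last picture (10 of 10). The fingers push on the board's rear edge with about 3 N, the pots stand, and the flap rests on the wrist. I'll continue, checking numerically from here.

Request:
play_rows --steps '[{"rx": 0,"ry": 0.007,"rz": 0,"tx": 6,"ty": 0,"tz": 0,"hand": 0.5},{"rx": 0,"ry": 0.007,"rz": 0,"tx": 13,"ty": 0,"tz": 0,"hand": 0.5},{"rx": 0,"ry": 0.007,"rz": 0,"tx": 20,"ty": 0,"tz": 0,"hand": 0.5},{"rx": 0,"ry": 0.007,"rz": 0,"tx": 28,"ty": 0,"tz": 0,"hand": 0.5},{"rx": 0,"ry": 0.007,"rz": 0,"tx": 36,"ty": 0,"tz": 0,"hand": 0.5},{"rx": 0,"ry": 0.007,"rz": 0,"tx": 44,"ty": 0,"tz": 0,"hand": 0.5},{"rx": 0,"ry": 0.007,"rz": 0,"tx": 52,"ty": 0,"tz": 0,"hand": 0.5},{"rx": 0,"ry": 0.007,"rz": 0,"tx": 60,"ty": 0,"tz": 0,"hand": 0.5}]'

```text
t: 10.1
tcp_pos: [617.6, -71.6, 76.4]
tool_rot: [-0.049, 0.999, -0.001, -0.0]
wrist_force: [5.1, 0.9, 4.1]
finger_gap: 42.6
gripper_force: 2.6
```

```bash
python3 - <<'E'
from h import *
go((-240,17,75,0),(-325,17,75,0))
E
```

```text
t 10.1 box [-150.6   17.2   76.4] a -0.0 rot err [ 0.001 -0.     0.   ] F [5.1 0.9 4.1] q [ 0.72  0.83 -0.9   1.76  0.79  0.95  1.16]
(-240, 17, 75, 0) t [89.4 -0.2  1.4] r [-0.001 -0.    -0.   ]
(-325, 17, 75, 0) t [174.4  -0.2   1.4] r [-0.001 -0.    -0.   ]
```

Request:
play_rows --steps '[{"rx": 0,"ry": 0,"rz": 0,"tx": 8,"ty": 0,"tz": 0,"hand": 0.5},{"rx": 0,"ry": 0,"rz": 0,"tx": 16,"ty": 0,"tz": 0,"hand": 0.5},{"rx": 0,"ry": 0,"rz": 0,"tx": 24,"ty": 0,"tz": 0,"hand": 0.5},{"rx": 0,"ry": 0,"rz": 0,"tx": 32,"ty": 0,"tz": 0,"hand": 0.5},{"rx": 0,"ry": 0,"rz": 0,"tx": 40,"ty": 0,"tz": 0,"hand": 0.5},{"rx": 0,"ry": 0,"rz": 0,"tx": 48,"ty": 0,"tz": 0,"hand": 0.5},{"rx": 0,"ry": 0,"rz": 0,"tx": 55,"ty": 0,"tz": 0,"hand": 0.5},{"rx": 0,"ry": 0,"rz": 0,"tx": 60,"ty": 0,"tz": 0,"hand": 0.5}]'

```text
t: 10.9
tcp_pos: [557.6, -77.6, 76.3]
tool_rot: [-0.049, 0.999, -0.001, -0.0]
wrist_force: [4.7, 0.5, 2.7]
finger_gap: 42.3
gripper_force: 2.6
```

```bash
python3 - <<'E'
from h import *
from workcell import ctrl
go((-260,17,75,0),(-325,17,75,0))
_,_,_,_,O,x,y=T0()
c=ctrl.capture("side");hsv=cv2.cvtColor(c["color"],cv2.COLOR_RGB2HSV)
m=cv2.inRange(hsv,(0,90,20),(12,255,140));m[:180]=0;m[330:]=0;m[:,:200]=0;m[:,430:]=0
n,l,st,ce=cv2.connectedComponentsWithStats(m)
for i in range(1,n):
    if st[i,4]>120:
        p=ray(c,*ce[i],33);print(st[i],np.round([(p[:2]-O)@x,(p[:2]-O)@y]))
mo=cv2.inRange(hsv,(8,200,150),(18,255,255));ys,xs=np.nonzero(mo[:300,100:400]);print("orange",len(xs),xs.min()+100,xs.max()+100,ys.min(),ys.max())
E
```

```text
t 10.9 box [-210.9   17.1   76.3] a -0.001 rot err [ 0.002 -0.     0.   ] F [4.7 0.5 2.7] q [ 0.8   0.75 -0.92  1.91  0.78  0.89  1.14]
(-260, 17, 75, 0) t [49.1 -0.1  1.4] r [-0.002 -0.001 -0.   ]
(-325, 17, 75, 0) t [ 1.141e+02 -1.000e-01  1.400e+00] r [-0.002 -0.001 -0.   ]
[342 180  22  12 156] [-163. -220.]
[347 221  33  27 675] [-275.  -26.]
[325 245  36  28 756] [-271.   71.]
orange 80 258 298 102 125
```

Request:
play_rows --steps '[{"rx": 0,"ry": 0,"rz": 0,"tx": 7,"ty": 0,"tz": 0,"hand": 0.5},{"rx": 0,"ry": 0,"rz": 0,"tx": 14,"ty": 0,"tz": 0,"hand": 0.5},{"rx": 0,"ry": 0,"rz": 0,"tx": 21,"ty": 0,"tz": 0,"hand": 0.5},{"rx": 0,"ry": 0,"rz": 0,"tx": 28,"ty": 0,"tz": 0,"hand": 0.5},{"rx": 0,"ry": 0,"rz": 0,"tx": 35,"ty": 0,"tz": 0,"hand": 0.5},{"rx": 0,"ry": 0,"rz": 0,"tx": 42,"ty": 0,"tz": 0,"hand": 0.5},{"rx": 0,"ry": 0,"rz": 0,"tx": 49,"ty": 0,"tz": 0,"hand": 0.5},{"rx": 0,"ry": 0,"rz": 0,"tx": 54,"ty": 0,"tz": 0,"hand": 0.5}]'

```text
t: 11.75
tcp_pos: [503.5, -82.7, 76.0]
tool_rot: [-0.049, 0.999, -0.001, -0.001]
wrist_force: [5.8, 0.8, 3.7]
finger_gap: 42.9
gripper_force: 2.7
```

```bash
cat > chk.py <<'E'
from h import *
from workcell import ctrl
go((-300,17,75,0),(-325,17,75,0))
_,_,_,_,O,x,y=T0()
c=ctrl.capture("side");hsv=cv2.cvtColor(c["color"],cv2.COLOR_RGB2HSV)
m=cv2.inRange(hsv,(0,90,20),(12,255,140));m[:180]=0;m[360:]=0;m[:,:200]=0;m[:,430:]=0
n,l,st,ce=cv2.connectedComponentsWithStats(m)
for i in range(1,n):
    if st[i,4]>120:
        p=ray(c,*ce[i],33);print(st[i],np.round([(p[:2]-O)@x,(p[:2]-O)@y]))
mo=cv2.inRange(hsv,(8,200,150),(18,255,255));ys,xs=np.nonzero(mo[:300,100:385]);print("orange",len(xs),xs.min()+100,xs.max()+100,ys.min(),ys.max())
E
python3 chk.py
```

```text
t 11.75 box [-265.2   17.3   76. ] a -0.002 rot err [ 0.001 -0.     0.   ] F [5.8 0.8 3.7] q [ 0.88  0.69 -0.95  2.03  0.78  0.83  1.14]
(-300, 17, 75, 0) t [34.8 -0.3  1.1] r [-0.001 -0.002 -0.   ]
(-325, 17, 75, 0) t [59.8 -0.3  1.1] r [-0.001 -0.002 -0.   ]
[358 186  15  48 192] [-238. -128.]
[371 228  35  27 711] [-330.  -25.]
[350 253  38  28 806] [-326.   71.]
orange 101 299 332 159 188
```

Request:
play_rows --steps '[{"rx": 0,"ry": 0,"rz": 0,"tx": 7,"ty": 0,"tz": 0,"hand": 0.5},{"rx": 0,"ry": 0,"rz": 0,"tx": 14,"ty": 0,"tz": 0,"hand": 0.5},{"rx": 0,"ry": 0,"rz": 0,"tx": 21,"ty": 0,"tz": 0,"hand": 0.5},{"rx": 0,"ry": 0,"rz": 0,"tx": 28,"ty": 0,"tz": 0,"hand": 0.5},{"rx": 0,"ry": 0,"rz": 0,"tx": 35,"ty": 0,"tz": 0,"hand": 0.5},{"rx": 0,"ry": 0,"rz": 0,"tx": 42,"ty": 0,"tz": 0,"hand": 0.5},{"rx": 0,"ry": 0,"rz": 0,"tx": 48,"ty": 0,"tz": 0,"hand": 0.5},{"rx": 0,"ry": 0,"rz": 0,"tx": 52,"ty": 0,"tz": 0,"hand": 0.5}]'

```text
t: 12.6
tcp_pos: [451.0, -88.1, 75.8]
tool_rot: [-0.049, 0.999, -0.001, -0.002]
wrist_force: [1.1, -0.0, -0.6]
finger_gap: 42.9
gripper_force: 0.9
```

```bash
python3 chk.py
```

```text
t 12.6 box [-318.    17.1   75.8] a -0.004 rot err [ 0.001 -0.     0.001] F [ 1.1 -0.  -0.6] q [ 0.96  0.62 -0.98  2.15  0.76  0.77  1.15]
(-300, 17, 75, 0) t [-18.   -0.1   0.7] r [-0.001 -0.004 -0.001]
(-325, 17, 75, 0) t [ 7.  -0.1  0.8] r [-0.001 -0.004 -0.001]
[331 180  29  13 201] [-153. -218.]
[358 188  43  81 805] [-303.  -48.]
[303 213  53  61 122] [-226.   40.]
[396 235  34  26 616] [-382.  -20.]
[377 260  38  29 613] [-383.   68.]
orange 170 305 357 206 267
```

The flap is shut and the pots are at x ≈ -382. Now back off 8 mm and rise.

Request:
play_rows --steps '[{"rx": 0,"ry": 0,"rz": 0,"tx": -4,"ty": 0,"tz": 0,"hand": 0.5},{"rx": 0,"ry": 0,"rz": 0,"tx": -9,"ty": 0,"tz": 0,"hand": 0.5},{"rx": 0,"ry": 0,"rz": 0,"tx": -9,"ty": 0,"tz": -20,"hand": 0.5},{"rx": 0,"ry": 0,"rz": 0,"tx": -9,"ty": 0,"tz": -50,"hand": 0.5},{"rx": 0,"ry": 0,"rz": 0,"tx": -9,"ty": 0,"tz": -80,"hand": 0.5},{"rx": 0,"ry": 0,"rz": 0,"tx": -9,"ty": 0,"tz": -110,"hand": 0.5},{"rx": 0,"ry": 0,"rz": 0,"tx": -9,"ty": 0,"tz": -140,"hand": 0.5},{"rx": 0,"ry": 0,"rz": 0,"tx": -9,"ty": 0,"tz": -160,"hand": 0.5}]'

```text
t: 13.45
tcp_pos: [462.5, -86.4, 238.1]
tool_rot: [-0.049, 0.999, -0.001, -0.0]
wrist_force: [0.4, -1.4, -0.1]
finger_gap: 42.9
gripper_force: 0.0
```

```bash
python3 chk.py; python3 - <<'E'
from h import *
from workcell import ctrl
s=ctrl.state();w=ctrl.capture("wrist");_,_,_,_,O,x,y=T0()
T=np.eye(4);T[:3,:3]=Ro.from_quat(s["tool_rot"]).as_matrix();T[:3,3]=s["tcp_pos"];w["T"]=T@np.array(w["hand_eye"])
B=lambda p:np.round([(p[:2]-O)@x,(p[:2]-O)@y])
hsv=cv2.cvtColor(w["color"],cv2.COLOR_RGB2HSV)
# predicted board corners in wrist view and colour there; board mask (pale, low saturation)
for q in((-329,117),(-329,-83),(-419,117),(-419,-83)):
    P=np.r_[O+q[0]*x+q[1]*y,16];print(q,np.round(proj(w,P)))
P=proj(w,np.r_[O-374*x+17*y,16]).astype(int);print("centre hsv",hsv[min(max(P[1],0),479),min(max(P[0],0),639)])
ref=hsv[P[1]-3:P[1]+4,P[0]-3:P[0]+4].reshape(-1,3).astype(int).mean(0)
m=cv2.inRange(hsv,np.clip(ref-[8,40,60],0,255),np.clip(ref+[8,40,60],0,255))
n,l,st,ce=cv2.connectedComponentsWithStats(m);i=1+np.argmax(st[1:,4]);ys,xs=np.nonzero(l==i)
b=cv2.boxPoints(cv2.minAreaRect(np.c_[xs,ys].astype(np.float32)));print(st[i],[B(ray(w,*k,16)).tolist() for k in b])
E
```

```text
t 13.45 box [-306.4   17.7  238.1] a -0.001 rot err [ 0.002  0.    -0.   ] F [ 0.4 -1.4 -0.1] q [ 1.23  0.39 -1.29  2.04  0.44  1.03  1.4 ]
(-300, 17, 75, 0) t [ -6.6  -0.4 163.1] r [-0.002 -0.001  0.   ]
(-325, 17, 75, 0) t [ 18.4  -0.4 163.1] r [-0.002 -0.001  0.   ]
[331 180  40  17 278] [-166. -221.]
[303 213  53  59 141] [-226.   38.]
[399 245  31  17 182] [-397.   -2.]
[379 261  36  28 517] [-387.   71.]
orange 191 305 364 198 267
(-329, 117) [466. 182.]
(-329, -83) [174. 182.]
(-419, 117) [481.  38.]
(-419, -83) [160.  39.]
centre hsv [ 21  86 237]
[    0    18   640   177 27446] [[-335.0, -207.0], [-432.0, -180.0], [-414.0, 217.0], [-314.0, 235.0]]
```

```bash
python3 - <<'E'
from h import *
from workcell import ctrl
s=ctrl.state();w=ctrl.capture("wrist");_,_,_,_,O,x,y=T0()
T=np.eye(4);T[:3,:3]=Ro.from_quat(s["tool_rot"]).as_matrix();T[:3,3]=s["tcp_pos"];w["T"]=T@np.array(w["hand_eye"])
B=lambda p:np.round([(p[:2]-O)@x,(p[:2]-O)@y])
hsv=cv2.cvtColor(w["color"],cv2.COLOR_RGB2HSV)
print("row110 sat",hsv[110,130:500:15,1],"col320 sat",hsv[10:260:10,320,1])
m=cv2.inRange(hsv,(15,40,90),(30,112,255));m=cv2.morphologyEx(m,cv2.MORPH_OPEN,np.ones((7,7)))
d=cv2.inRange(hsv,(0,100,20),(13,255,190));d=cv2.morphologyEx(d,cv2.MORPH_OPEN,np.ones((9,9)))
for mm,z in((m,16),(d,35)):
  n,l,st,ce=cv2.connectedComponentsWithStats(mm)
  for i in range(1,n):
    if st[i,4]>1500:
      ys,xs=np.nonzero(l==i);b=cv2.boxPoints(cv2.minAreaRect(np.c_[xs,ys].astype(np.float32)));print(z,st[i],B(ray(w,*ce[i],z)),[B(ray(w,*k,z)).tolist() for k in b])
t=ctrl.capture("top");h=cv2.cvtColor(t["color"],cv2.COLOR_RGB2HSV)
for nm,roi,lo,hi in(("cup",(200,160,280,240),(100,100,40),(125,255,255)),("teapot",(430,140,500,220),(0,150,20),(8,255,150)),("beater",(450,255,500,300),(8,150,150),(14,255,255))):
  r=[]
  for im in(cv2.cvtColor(pickle.load(open("d0.pkl","rb"))["top"]["color"],cv2.COLOR_RGB2HSV),h):
    a,b,c_,d_=roi;k=cv2.inRange(im[b:d_,a:c_],lo,hi);ys,xs=np.nonzero(k);r.append((len(xs),xs.mean().round(1) if len(xs) else 0,ys.mean().round(1) if len(xs) else 0))
  print(nm,r)
E
```

```text
row110 sat [130 129 129 128 136 142 135 132 134 129 139 144  87  86  97 142 143 126
 129 129 132 143 146  89 130] col320 sat [129 131 130 104  83  88  89  88  78  83  86  89  89  84  86  82  83  78
 130 129 133 132 132 128 128]
16 [  170    40   320   144 20461] [-371.   25.] [[-419.0, -76.0], [-418.0, 121.0], [-329.0, 132.0], [-329.0, -86.0]]
16 [ 241  378  151   85 7824] [-134.    5.] [[-92.0, -51.0], [-175.0, -45.0], [-172.0, 74.0], [-89.0, 77.0]]
35 [  188    37   119   125 11209] [-385.  -27.] [[-418.0, -60.0], [-418.0, 9.0], [-347.0, 8.0], [-347.0, -66.0]]
35 [  346    45   120   123 11572] [-380.   68.] [[-414.0, 32.0], [-413.0, 101.0], [-343.0, 108.0], [-343.0, 33.0]]
35 [   0  392   53   71 2492] [-147. -215.] [[-175.0, -224.0], [-175.0, -185.0], [-108.0, -197.0], [-108.0, -239.0]]
cup [(406, np.float64(41.9), np.float64(40.3)), (342, np.float64(41.4), np.float64(39.5))]
teapot [(1440, np.float64(30.9), np.float64(42.9)), (1437, np.float64(30.7), np.float64(42.9))]
beater [(11, np.float64(7.5), np.float64(24.6)), (19, np.float64(13.2), np.float64(27.6))]
```

Board corners are at x ≈ -329 to -419 and y ≈ -83 to 121, both pots stand on it, the flap is shut and the other items have not moved. Handing in.

```bash
python3 -c "
from workcell import ctrl
print(ctrl.close_job())"
```

```text
the job is handed in; nothing more can be done
None
```

I handed the job in at about 13.6 s: the board lies about 90 mm clear of the shut flap with both pots standing on it, and the hand is clear. The teapot and crock did not move; I have no solid reading on the beater, and no verdict came back.

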